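# Pump down a vacuum sample case

### The job

Close the vent of the vacuum sample case: push its small lever round with a fingertip until it lies against its stop and points straight out over the short edge of the lid nearest to it. Then pump the big round plunger, pressing it right down and letting it spring right up each time, until the indicator pin has popped fully out, and leave the plunger up and untouched. Do not pump while the vent is open, do not touch the pin itself, lift or carry nothing, and leave everything else where it stands.

Things in the scene. Friction and masses are not known exactly. Their poses are not given: they have to be found in the camera images.
- case: The vacuum sample case, fixed to the bench: a clear box 200 mm (its x) by 380 mm (its y) with a white lid whose flat top is 90 mm above the bench; tomatoes show inside. Origin: centre of its underside; z up. On the lid, all along its y centre line: the plunger at y = +20 mm, the indicator pin at y = +130 mm, the vent lever's hinge at y = -120 mm. The lid also carries a loose metal probe near its +x side.
- plunger_top (a point): Centre of the flat top of the pump plunger's round grey cap (90 mm across, 14 mm thick, on an 18 mm rod over a 52 mm wide cylinder that ends 120 mm above the bench). The cap's top is 162 mm above the bench when up and goes straight down 25 mm. This point moves with the cap.
- plunger (a joint): How far the plunger is pressed: 0 up, 0.025 m fully down at its stop. A spring brings it back up by itself; pressing takes about 5 N at the top and about 12 N just before the stop. Each full stroke (down more than 22 mm, back up to within 2 mm) raises the pin one notch of 10 mm (the first stroke possibly less); shorter strokes may raise it less or not at all. Strokes after the pin is fully out do nothing.
- pin (a joint): How far the indicator pin stands out: 0 fully in, 0.055 m fully out against its stop. It starts between 0.004 and 0.026 m and climbs by notches, keeping its height between strokes to 1 mm or so; the last notch before fully out is about 0.044 m, and the last stroke leaves it at about 0.053 to 0.055 m. Depending on the start it takes three to five full strokes.
- pin_top (a point): Centre of the top of the indicator pin: a steel pin 10 mm thick with a 16 mm wide flat head, on a small 30 mm wide turret whose top is 108 mm above the bench. The head's top is 113 mm above the bench when in, 168 mm when fully out.
- vent (a joint): Angle of the vent lever about its vertical hinge: at 0 (open) the lever points along the case's -x, and it grows anticlockwise seen from above to 1.571 (closed, at its stop), where the lever points along the case's -y, outward over the short edge of the lid nearest to it. Stays where it is left; about 1 N at its end turns it. Starts between 0 and 0.35.
- vent_tip (a point): Outer end of the vent lever, half-way up it: a flat grey bar 12 mm wide and 14 mm high that reaches 64 mm from its hinge; its underside is 18 mm and its top 32 mm above the lid. This point moves with the lever.
- vent_hinge (a point): Point on the vent lever's vertical hinge axis, at the lever's mid height (115 mm above the bench); fixed to the case.
- probe: Bystander: loose aluminium probe, 36 mm wide, 42 mm high, standing on the lid. Origin at its underside.
- tomato: Bystander: loose tomato, 66 mm wide, 53 mm high. Origin at its underside.
- beaker: Bystander: loose glass beaker, 70 mm wide, 85 mm high. Origin at its underside.
- bottle: Bystander: loose white bottle, 60 mm wide, 150 mm high. Origin at its underside.
- jar: Bystander: loose amber jar, 70 mm wide, 75 mm high. Origin at its underside.
- weight: Bystander: loose steel weight, 38 mm wide, 62 mm high. Origin at its underside.
- spatula: Bystander: loose spatula lying on the bench, 200 mm long.

How it is judged:
By the outcome, as a careful person would: the job done as asked, in the order asked, and still so for the second after the job is handed in, with the robot touching nothing.
It also fails if it takes over 62 s, if anything falls off the work surface, if the arm or the gripper's body presses on something with over 40 N, if the wrist force passes 120 N, or if a joint passes its speed limit or range.

### The arm

A 6-joint arm with a two-finger parallel gripper is mounted at the origin on the work surface. World frame = base frame: x ahead of the robot, y to its left, z up, the work surface at z = 0. Lengths are in mm, angles in rad, forces in N, time in s.
With the tool pointing down it reaches from about 400 to 925 mm from the base axis. Payload 12.5 kg.
Tool frame: the origin (TCP) lies at the very end of the fingers, on their centre line; the grasp point (between the pads) lies 19 mm behind it (env.grip_point_offset is the distance from the TCP to the grasp point, in mm); z points along the fingers, y is the direction in which the jaws open and shut (so a half turn about z gives the same grasp; the last joint's range is limited). The gripper opens to 95 mm and grips with 3 to 60 N. Pads are 20 mm wide; open, the fingers measure 119 mm over their backs; the gripper's body (75 mm by 180 mm) begins 59 mm behind the grasp point.
Start: joints at [1.2, 0.491, 1.559, -0, 1.092, -0.106], TCP at [163.555, 603.238, 214.661] pointing down, gripper open.
Joint ranges: [-3.1, 3.1], [-0.84, 2.19], [0.05, 2.79], [-1.13, 4.28], [0.06, 2.93], [-2.69, 2.69]. Speed limits (rad/s): [2.22, 2.22, 2.79, 3.14, 3.14, 3.14].

### API

Orientations are given as [roll, pitch, yaw] about the fixed x, y, z axes, in that order (R = Rz(yaw) Ry(pitch) Rx(roll)).
In Python, from cell import env gives the robot as it stands.
- The arm moves only by the tool drive_tool, never from a script. Its argument "commands" is a list of rows, each an object of numbers: "dx", "dy", "dz": the shift along the world's x, y, z in mm; "yaw": the turn about the world's z in degrees. In form: [{"dx": .., "dy": .., "dz": .., "yaw": ..}, ...]. A call has 1 to 5 rows; each row shifts and turns the commanded pose from where the row before left it; what a row does not reach is not made up. A row lasts 1/12 s, in which the tool goes at most 41.7 mm and 7.16 degrees, less where a joint would pass 70% of its speed; a pose out of reach is approached as far as the arm can. A call with a gripper value outside its range is refused whole. "grip" is the opening, from 0 (shut) to 1 (fully open), set as the call begins (left out, the last holds). The fingers move at their own pace and stop on an object; the grip force is fixed at half the most. Time passes only in rows, so rows that do not move let the fingers close. It gives the time, the measured TCP pose, the force and the opening at its end, in the units of the state.
- env.state(): the state, without advancing time (a new reading comes with each control period).
- env.read_camera(name): name is "side" or "top"; returns the picture (480x640x3 uint8, red, green, blue); there is no depth.
- env.calibration(name): a dict with "intrinsics" (3x3 intrinsics, pixels), "dist_coeffs" ([k1, k2, p1, p2, k3] as OpenCV has them; the pictures are not rectified), "rvec" (rotation vector, rad) and "tvec" (3), from world to camera coordinates, as OpenCV has them. Camera axes: x right, y down, z forward; pixel columns grow to the right and rows downward; lengths in mm; the calibration is good to about 2 mm. A picture is of the moment at which its call begins. calibration takes no time and is no camera call.
- env.job_done(): hands the job in, once; it reports no verdict.
Trained networks look in the newest picture that a camera, given by its name, has taken for a name from the list of things; names that differ only in an ending like _2 or _b are one class to them, and where a whole thing is asked for, a point or a joint stands for the part that bears it (a point fixed in the world has none). Each returns a list of dicts, best first, with "conf" (0 to 1); they miss things now and then, are a little off and sometimes report something else, mostly with a low value. They report only what shows in the picture. A call takes as long as a camera call.
- env.trace(query, camera): "pixels" (480x640 bool, what is visible of it) and "pixel" ([column, row] in pixels, amid what is visible of it).
- env.place_of(query, camera): "pixel" ([column, row] in pixels: a listed point, or the origin of a listed thing).
The state is a dict: "t": time; "joints": joint angles; "qvel": joint speeds; "tau": joint torques, N m; "eef_pos": TCP position; "tcp_rot": TCP orientation; "ft_force": force on the tool from outside, world axes, zero at the start; "moment": the same for the moment, N m; "opening": opening from 0.0 (shut) to 1.0 (fully open).
Only numpy, scipy, OpenCV 4.12 (cv2) and the standard library are available. Lean on these libraries where they do the work, as an engineer would, in place of code of your own. Each camera call takes 0.05 s, during which the arm holds its last target.

## Working session

There is one attempt and no reset: what is moved stays moved. The work goes in short steps, Python scripts to look and compute and a tool call to move; the robot and the scene stay as the last step left them, time stands still between calls to the robot, and variables do not carry over. Pictures are saved under pics/ and viewed, and the job is handed in when it is done.

Besides the shell and the picture viewer there is one more tool, called after ">>>" by a JSON object that holds its "api" and its "payload", one argument or row to a line. drive_tool: Moves the arm, as the interface text tells. Its arguments: {"type":"object","properties":{"commands":{"type":"array"},"grip":{"type":"number"}},"required":["commands"]}

```bash
mkdir -p pics; ls; cat > h.py <<'E'
import numpy as np, cv2
from cell import env
def save(n,f):
    im=env.read_camera(n); cv2.imwrite('pics/'+f,im[:,:,::-1]); return im
def cal(n):
    c=env.calibration(n); K=np.array(c['intrinsics'],float);d=np.array(c['dist_coeffs'],float);R=cv2.Rodrigues(np.array(c['rvec'],float))[0];t=np.array(c['tvec'],float).ravel()
    return K,d,R,t
def atz(n,px,z):
    K,d,R,t=cal(n); u=cv2.undistortPoints(np.array([[px]],float),K,d).ravel()
    o=-R.T@t; r=R.T@np.array([u[0],u[1],1]); return o+r*(z-o[2])/r[2]
def proj(n,p):
    K,d,R,t=cal(n); return cv2.projectPoints(np.array(p,float).reshape(-1,1,3),cv2.Rodrigues(R)[0],t,K,d)[0].reshape(-1,2)
E
python3 - <<'E'
from h import *
np.set_printoptions(precision=1,suppress=True)
save('top','t0.png');save('side','s0.png')
for n in('top','side'):
    K,d,R,t=cal(n);print(n,-R.T@t)
    for q,z in(('plunger_top',162),('pin_top',None),('vent_tip',115),('vent_hinge',115),('case',0),('probe',90)):
        for r in env.place_of(q,n)[:2]:
            print(n,q,r['conf'],np.array(r['pixel']),atz(n,r['pixel'],z if z is not None else 130))
s=env.state();print(s['t'],s['eef_pos'],s['tcp_rot'],s['ft_force'])
E
```

```text
pics
top [ 264.6  -27.9 1122.1]
top plunger_top 0.59 [313.  216.3] [537.5   1.7 162. ]
top pin_top 0.37 [265.5 222.7] [526.3 110.1 130. ]
top pin_top 0.2 [188.8 327. ] [286.8 256.9 130. ]
top vent_tip 0.72 [381.  255.2] [ 466.2 -156.2  115. ]
top vent_hinge 0.81 [374.7 224.8] [ 537.1 -140.5  115. ]
top case 0.91 [322.7 230.8] [546.  -20.1   0. ]
top probe 0.56 [337.9 197.5] [607.7 -53.5  90. ]
side [-110.4 -580.2  615.7]
side plunger_top 0.72 [349.6 206.5] [540.6  -3.1 162. ]
side pin_top 0.4 [319.  206.5] [534.8  89.4 130. ]
side vent_tip 0.66 [384.3 263.5] [ 476.2 -157.2  115. ]
side vent_hinge 0.86 [394.2 250.7] [ 527.2 -142.7  115. ]
side case 0.78 [353.5 268.9] [540.8 -21.8   0. ]
side probe 0.72 [386.3 232.6] [607.5 -60.7  90. ]
0.7 [163.6 603.2 214.7] [3.1 0.  2.9] [-0.3  0.   0.9]
```

View pics/t0.png

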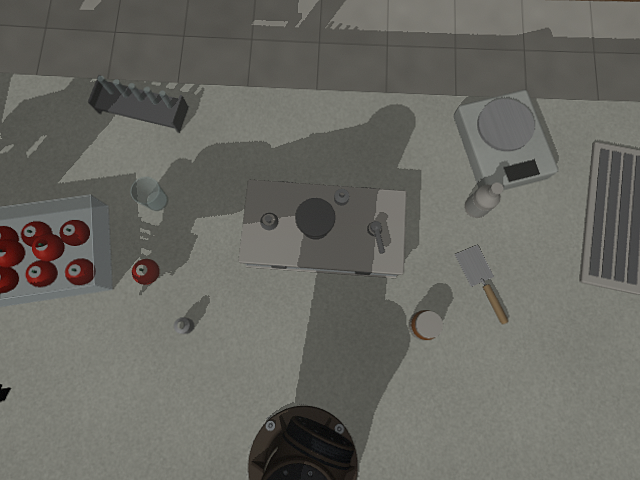

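View pics/s0.png

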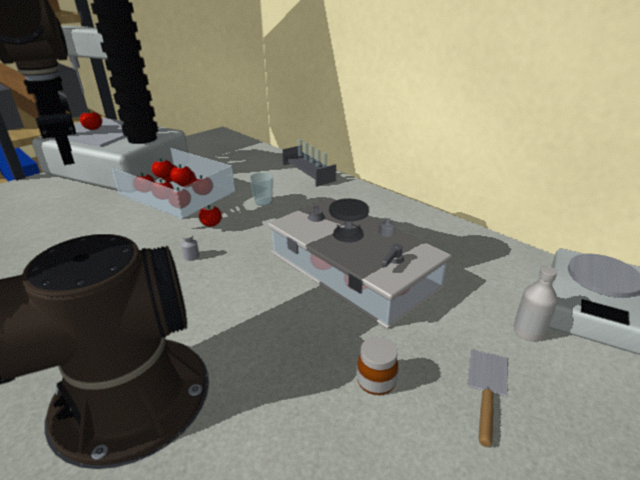

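The top picture shows the case amid the frame: lid corners at about (247,180), (406,190), (404,274) and (240,262). The plunger is at (315,217), the pin at (268,220) and the lever runs from (375,228) to (382,252). I'll refine the case pose next.

```bash
python3 - <<'E'
from h import *
from scipy.optimize import least_squares
np.set_printoptions(precision=1,suppress=True)
im=cv2.imread('pics/t0.png');cv2.imwrite('pics/t0z.png',cv2.resize(im[165:285,230:420],None,fx=4,fy=4,interpolation=cv2.INTER_CUBIC))
im=cv2.imread('pics/s0.png');cv2.imwrite('pics/s0z.png',cv2.resize(im[190:335,260:460],None,fx=4,fy=4,interpolation=cv2.INTER_CUBIC))
for p in((247,180),(406,190),(404,274),(240,262)):print(atz('top',p,90))
env.read_camera('top');
print(env.trace('pin','top')[0]['pixel'],env.trace('plunger','top')[0]['pixel'])
E
```

```text
[641.6 168.2  90. ]
[ 634.3 -216.9   90. ]
[ 429.5 -213.1   90. ]
[439.9 167.6  90. ]
[378.4, 232.9] [312.6, 218.3]
```

View pics/t0z.png

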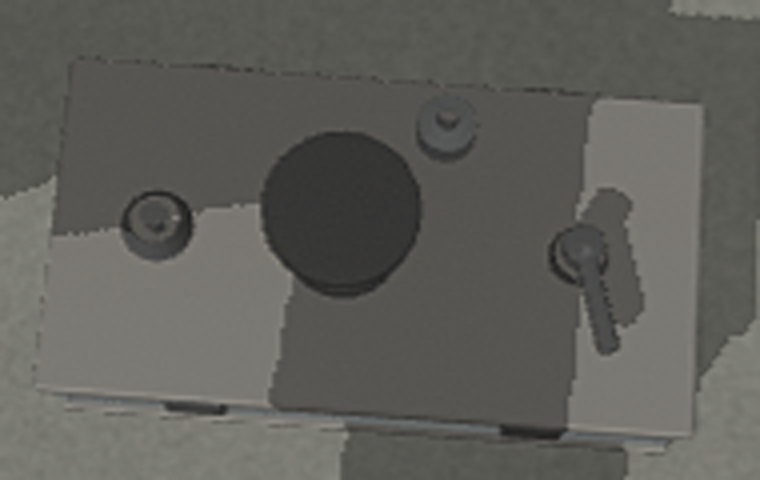

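View pics/s0z.png

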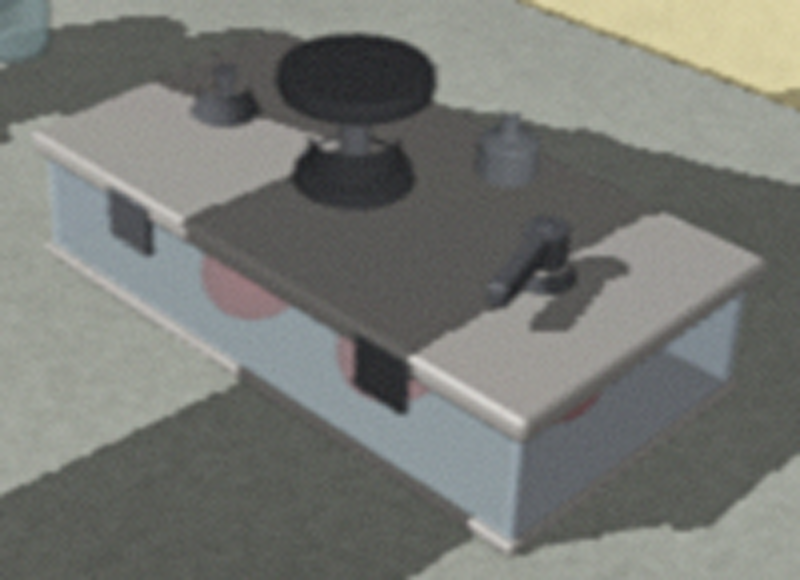

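>>> {"api": "drive_tool", "payload": {
  "commands": [
    {"dx":30,"dy":-25},
    {"dx":30,"dy":-25},
    {"dx":30,"dy":-25},
    {"dx":30,"dy":-25},
    {"dx":30,"dy":-25}
  ],
  "grip": 0
}}

```text
invalid input
```

```bash
python3 -c "
from h import *
print(env.state())"
```

```text
{'t': 0.85, 'joints': array([ 1.20043751e+00,  4.90873365e-01,  1.55887931e+00, -1.31281035e-05,
        1.09173489e+00, -1.05620750e-01]), 'qvel': array([0.00045733, 0.00211867, 0.00099878, 0.00083233, 0.00081481,
       0.00011265]), 'tau': array([-1.03211951e-04, -6.12460613e+01, -2.58414656e+01,  6.93253800e-02,
        4.46062151e-02, -9.31420573e-06]), 'eef_pos': array([163.53531331, 603.24376283, 214.68463451]), 'tcp_rot': array([3.14148937e+00, 2.26658159e-05, 2.87686063e+00]), 'ft_force': array([ 0.34761827,  0.04798676, -1.55129035]), 'moment': array([-0.00419688, -0.05667073, -0.04889611]), 'opening': 0.9970116154357617}
```

>>> {"api": "drive_tool", "payload": {
  "commands": [
    {"dx":30,"dy":-25,"dz":0,"yaw":3},
    {"dx":30,"dy":-25,"dz":0,"yaw":3},
    {"dx":30,"dy":-25,"dz":0,"yaw":3},
    {"dx":30,"dy":-25,"dz":0,"yaw":3},
    {"dx":30,"dy":-25,"dz":0,"yaw":3}
  ],
  "grip": 0
}}

```text
t: 1.27
eef_pos: [314.6, 477.0, 214.8]
tcp_rot: [3.141, 0.0, -3.142]
ft_force: [0.6, 0.9, 0.2]
opening: 0.707
```

>>> {"api": "drive_tool", "payload": {
  "commands": [
    {"dx":15,"dy":-38,"dz":0,"yaw":0},
    {"dx":15,"dy":-38,"dz":0,"yaw":0},
    {"dx":15,"dy":-38,"dz":0,"yaw":0},
    {"dx":15,"dy":-38,"dz":0,"yaw":0},
    {"dx":15,"dy":-38,"dz":0,"yaw":0}
  ]
}}

```text
t: 1.68
eef_pos: [388.8, 286.4, 214.8]
tcp_rot: [3.141, 0.0, 3.139]
ft_force: [0.0, -0.2, 0.2]
opening: 0.358
```

>>> {"api": "drive_tool", "payload": {
  "commands": [
    {"dx":13,"dy":-38,"dz":0,"yaw":0},
    {"dx":13,"dy":-38,"dz":0,"yaw":0},
    {"dx":13,"dy":-38,"dz":0,"yaw":0},
    {"dx":13,"dy":-38,"dz":0,"yaw":0},
    {"dx":13,"dy":-38,"dz":0,"yaw":0}
  ]
}}

```text
t: 2.1
eef_pos: [453.9, 96.3, 215.0]
tcp_rot: [3.141, 0.001, 3.139]
ft_force: [1.4, 0.5, 0.5]
opening: 0.025
```

>>> {"api": "drive_tool", "payload": {
  "commands": [
    {"dx":5,"dy":-38,"dz":0,"yaw":0},
    {"dx":5,"dy":-38,"dz":0,"yaw":0},
    {"dx":5,"dy":-38,"dz":0,"yaw":0},
    {"dx":5,"dy":-38,"dz":0,"yaw":0},
    {"dx":5,"dy":-38,"dz":0,"yaw":0}
  ]
}}

```text
t: 2.52
eef_pos: [478.5, -93.8, 214.9]
tcp_rot: [3.142, 0.0, 3.138]
ft_force: [0.6, 0.6, -0.3]
opening: 0.005
```

>>> {"api": "drive_tool", "payload": {
  "commands": [
    {"dx":3,"dy":-20,"dz":-20,"yaw":0},
    {"dx":0,"dy":0,"dz":-30,"yaw":0},
    {"dx":0,"dy":0,"dz":-20,"yaw":0},
    {"dx":0,"dy":0,"dz":0,"yaw":0}
  ]
}}

```text
t: 2.85
eef_pos: [480.0, -111.8, 141.6]
tcp_rot: [3.14, -0.005, 3.137]
ft_force: [-0.8, -0.5, -0.7]
opening: 0.006
```

```bash
python3 - <<'E'
from h import *
a=save('side','s1.png');b=save('top','t1.png')
z=lambda a:cv2.resize(a[:,:,::-1],None,fx=3,fy=3,interpolation=cv2.INTER_CUBIC)
cv2.imwrite('pics/c1.png',np.hstack([z(a[150:330,300:430]),z(b[150:330,300:430])]))
print(env.state()['eef_pos'],env.state()['ft_force'])
E
```

```text
[ 481.60831374 -111.75849889  144.89425617] [ 0.11310594 -0.23007842 -0.80449398]
```

View pics/c1.png

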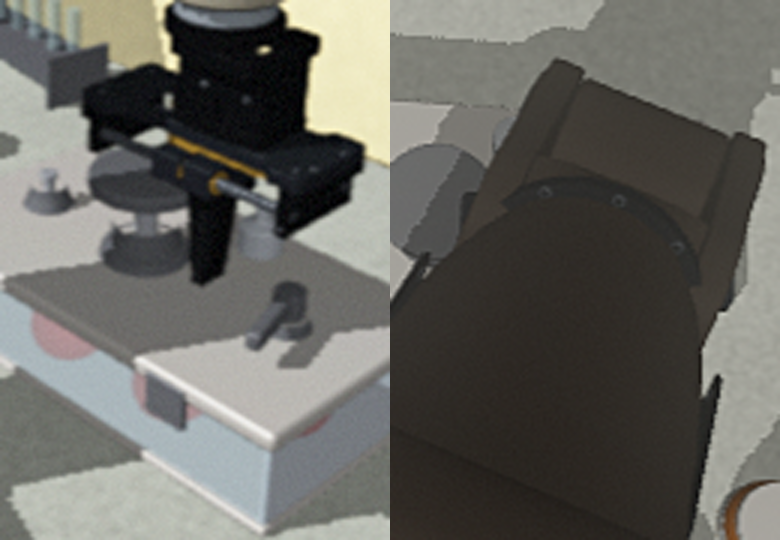

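The side crop shows the shut fingertip over the lid at about (207,280), on the plunger side of the lever and clear of it. I'll go down now.

>>> {"api": "drive_tool", "payload": {
  "commands": [
    {"dx":1,"dy":-4,"dz":-15,"yaw":0},
    {"dx":0,"dy":0,"dz":-15,"yaw":0},
    {"dx":0,"dy":0,"dz":-10,"yaw":0},
    {"dx":0,"dy":0,"dz":0,"yaw":0}
  ]
}}

```text
t: 3.28
eef_pos: [482.5, -115.4, 104.3]
tcp_rot: [3.141, -0.001, 3.139]
ft_force: [-0.6, -0.5, -0.1]
opening: 0.002
```

>>> {"api": "drive_tool", "payload": {
  "commands": [
    {"dx":1,"dy":-5,"dz":0,"yaw":0},
    {"dx":0,"dy":-5,"dz":0,"yaw":0},
    {"dx":0,"dy":-5,"dz":0,"yaw":0},
    {"dx":0,"dy":-5,"dz":0,"yaw":0},
    {"dx":0,"dy":-5,"dz":0,"yaw":0}
  ]
}}

```text
t: 3.7
eef_pos: [483.7, -141.4, 105.2]
tcp_rot: [-3.141, 0.001, 3.138]
ft_force: [1.4, 2.2, 0.1]
opening: 0.004
```

>>> {"api": "drive_tool", "payload": {
  "commands": [
    {"dx":1,"dy":-5,"dz":0,"yaw":0},
    {"dx":2,"dy":-5,"dz":0,"yaw":0},
    {"dx":2,"dy":-5,"dz":0,"yaw":0},
    {"dx":2,"dy":-5,"dz":0,"yaw":0},
    {"dx":2,"dy":-5,"dz":0,"yaw":0}
  ]
}}

```text
t: 4.12
eef_pos: [492.7, -166.2, 104.6]
tcp_rot: [3.141, -0.0, 3.139]
ft_force: [-1.4, 1.9, -0.0]
opening: 0.002
```

>>> {"api": "drive_tool", "payload": {
  "commands": [
    {"dx":2,"dy":-4,"dz":0,"yaw":0},
    {"dx":3,"dy":-4,"dz":0,"yaw":0},
    {"dx":3,"dy":-4,"dz":0,"yaw":0},
    {"dx":3,"dy":-3,"dz":0,"yaw":0},
    {"dx":3,"dy":-2,"dz":0,"yaw":0}
  ]
}}

```text
t: 4.53
eef_pos: [506.8, -183.2, 104.6]
tcp_rot: [3.142, -0.0, 3.139]
ft_force: [0.2, 0.7, -0.2]
opening: 0.008
```

>>> {"api": "drive_tool", "payload": {
  "commands": [
    {"dx":2,"dy":-1,"dz":0,"yaw":0},
    {"dx":2,"dy":0,"dz":0,"yaw":0},
    {"dx":1,"dy":0,"dz":0,"yaw":0},
    {"dx":0,"dy":0,"dz":0,"yaw":0}
  ]
}}

```text
t: 4.87
eef_pos: [511.8, -183.8, 104.7]
tcp_rot: [-3.141, 0.0, 3.139]
ft_force: [-0.4, -0.4, 0.9]
opening: 0.004
```

>>> {"api": "drive_tool", "payload": {
  "commands": [
    {"dx":1,"dy":0,"dz":0,"yaw":0},
    {"dx":1,"dy":0,"dz":0,"yaw":0},
    {"dx":0,"dy":0,"dz":0,"yaw":0}
  ]
}}

```text
t: 5.12
eef_pos: [513.7, -183.8, 104.7]
tcp_rot: [-3.142, 0.0, 3.139]
ft_force: [-1.1, -0.4, 0.3]
opening: 0.003
```

```bash
python3 - <<'E'
from h import *
a=save('side','s2.png');b=save('top','t2.png')
z=lambda a:cv2.resize(a[:,:,::-1],None,fx=3,fy=3,interpolation=cv2.INTER_CUBIC)
cv2.imwrite('pics/c2.png',np.hstack([z(a[170:340,330:460]),z(b[150:320,320:450])]))
print(env.state()['eef_pos'],env.state()['ft_force'])
E
```

```text
[ 513.66234149 -183.71626     104.69659828] [-0.44964562 -0.27323628 -0.53777454]
```

View pics/c2.png

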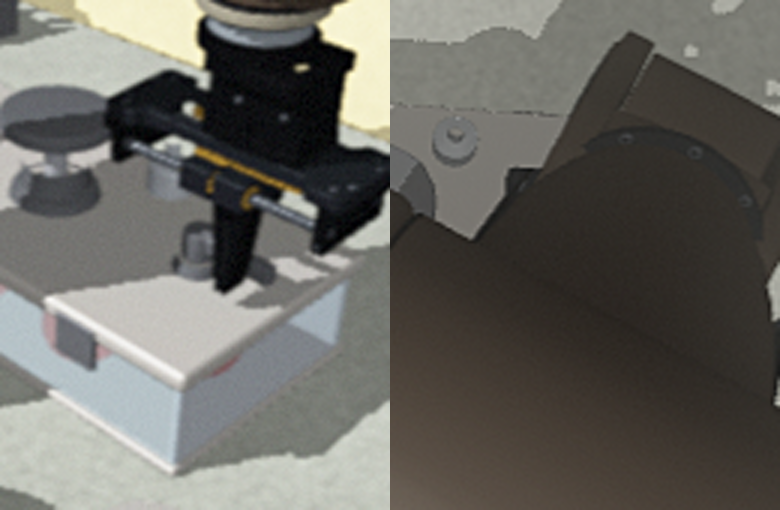

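The side crop shows the lever's end just past the fingertip at (265,270), not yet at its stop and with no stop force. I'll keep pushing towards +x.

>>> {"api": "drive_tool", "payload": {
  "commands": [
    {"dx":1,"dy":0,"dz":0,"yaw":0},
    {"dx":1,"dy":0,"dz":0,"yaw":0},
    {"dx":1,"dy":0,"dz":0,"yaw":0},
    {"dx":0,"dy":0,"dz":0,"yaw":0}
  ]
}}

```text
t: 5.55
eef_pos: [515.8, -183.8, 104.6]
tcp_rot: [3.141, -0.002, 3.139]
ft_force: [-6.1, -3.2, 3.3]
opening: 0.002
```

>>> {"api": "drive_tool", "payload": {
  "commands": [
    {"dx":1,"dy":0,"dz":0,"yaw":0},
    {"dx":1,"dy":0,"dz":0,"yaw":0},
    {"dx":0,"dy":0,"dz":0,"yaw":0}
  ]
}}

```text
t: 5.8
eef_pos: [516.2, -183.9, 104.5]
tcp_rot: [3.141, -0.005, 3.139]
ft_force: [-16.1, -5.7, 7.6]
opening: 0.006
```

The force climbs with no more travel, so the lever is at its stop. I'll back off, lift and look.

>>> {"api": "drive_tool", "payload": {
  "commands": [
    {"dx":-6,"dy":0,"dz":0,"yaw":0},
    {"dx":-10,"dy":0,"dz":0,"yaw":0},
    {"dx":-10,"dy":0,"dz":30,"yaw":0},
    {"dx":0,"dy":0,"dz":38,"yaw":0},
    {"dx":0,"dy":0,"dz":38,"yaw":0}
  ]
}}

```text
t: 6.22
eef_pos: [491.5, -183.4, 211.5]
tcp_rot: [3.14, -0.001, 3.138]
ft_force: [0.8, 0.2, -0.0]
opening: 0.003
```

>>> {"api": "drive_tool", "payload": {
  "commands": [
    {"dx":0,"dy":40,"dz":0,"yaw":0},
    {"dx":0,"dy":40,"dz":0,"yaw":0},
    {"dx":0,"dy":40,"dz":0,"yaw":0},
    {"dx":15,"dy":30,"dz":0,"yaw":0},
    {"dx":15,"dy":30,"dz":0,"yaw":0}
  ]
}}

```text
t: 6.63
eef_pos: [522.1, -1.9, 211.2]
tcp_rot: [3.141, 0.001, 3.139]
ft_force: [1.8, -0.3, -0.6]
opening: 0.002
```

```bash
python3 - <<'E'
from h import *
a=save('side','s3.png')
b=save('top','t3.png')
for n in('side','top'):
  for q in('vent_tip','vent_hinge'):
    for r in env.place_of(q,n)[:1]:print(n,q,r['conf'],atz(n,r['pixel'],115))
z=lambda a:cv2.resize(a[:,:,::-1],None,fx=3,fy=3,interpolation=cv2.INTER_CUBIC)
cv2.imwrite('pics/c3.png',np.hstack([z(a[170:340,330:460]),z(b[150:320,320:450])]))
print(env.state()['eef_pos'],env.state()['ft_force'])
E
```

```text
side vent_tip 0.62 [ 541.14857146 -198.3528032   115.        ]
side vent_hinge 0.89 [ 542.07594339 -140.26791807  115.        ]
top vent_tip 0.68 [ 524.94320437 -201.96868254  115.        ]
top vent_hinge 0.93 [ 534.3416876 -142.5925564  115.       ]
[522.0853597  -4.3992572 210.561637 ] [ 0.04772364  0.53073417 -0.20990164]
```

View pics/c3.png

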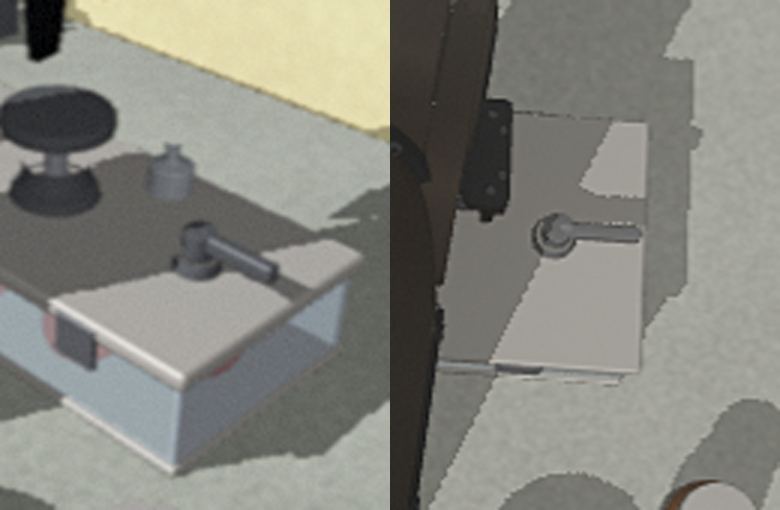

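```bash
python3 - <<'E'
from h import *
b=cv2.imread('pics/t3.png');a=cv2.imread('pics/s3.png')
H=np.array([533.5,-143.5]);
for n,im,(x0,y0,w,h),f in(('top',b,(355,205,60,50),7),('side',a,(370,230,70,50),6)):
  c=cv2.resize(im[y0:y0+h,x0:x0+w],None,fx=f,fy=f,interpolation=cv2.INTER_CUBIC)
  for th,col in((1.548,(0,255,0)),(1.45,(0,0,255))):
    P=proj(n,[[*H,122],[H[0]-64*np.cos(th),H[1]-64*np.sin(th),122]])
    q=((P-[x0,y0]+.5)*f).astype(int);cv2.line(c,tuple(map(int,q[0])),tuple(map(int,q[1])),col,1)
  cv2.imwrite(f'pics/v_{n}.png',c)
E
```

```text
(no output)
```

View pics/v_top.png

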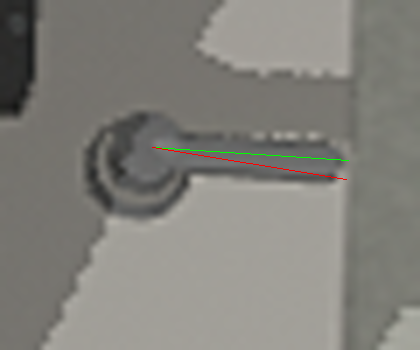

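View pics/v_side.png

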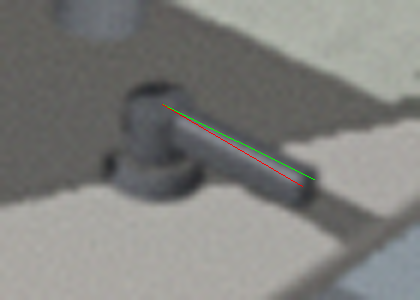

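The lever matches the closed direction (green line) in both views. Now the first stroke.

>>> {"api": "drive_tool", "payload": {
  "commands": [
    {"dx":15,"dy":1,"dz":-20,"yaw":0},
    {"dx":0,"dy":0,"dz":-15,"yaw":0},
    {"dx":0,"dy":0,"dz":-8,"yaw":0},
    {"dx":0,"dy":0,"dz":0,"yaw":0}
  ]
}}

```text
t: 7.27
eef_pos: [536.4, -3.7, 166.2]
tcp_rot: [3.141, -0.003, 3.137]
ft_force: [0.5, 0.1, -0.0]
opening: 0.004
```

```bash
cat > look.py <<'E'
from h import *
import sys
k=sys.argv[1]
a=save('side',f's{k}.png')
print(env.state()['eef_pos'],env.state()['ft_force'])
for q in('pin_top',):
    for r in env.place_of(q,'side')[:2]:print(q,r['conf'],r['pixel'])
# predicted pixel rows of pin head centre by extension
P=np.array([536.3,-23.5])+130*np.array([.023,1]); 
for e in(0,10,20,30,44,55):print(e,proj('side',[*P,113+e]).round(1).tolist())
cv2.imwrite(f'pics/c{k}.png',cv2.resize(a[150:270,280:400,::-1],None,fx=5,fy=5,interpolation=cv2.INTER_CUBIC))
E
python3 look.py 4
```

```text
[536.90566516  -3.53007641 167.26313041] [-0.13132046  0.11539775 -0.18410675]
pin_top 0.62 [191.1, 255.0]
pin_top 0.38 [319.9, 204.4]
0 [[315.5, 209.8]]
10 [[315.4, 206.1]]
20 [[315.4, 202.5]]
30 [[315.3, 198.7]]
44 [[315.2, 193.5]]
55 [[315.2, 189.3]]
```

View pics/c4.png

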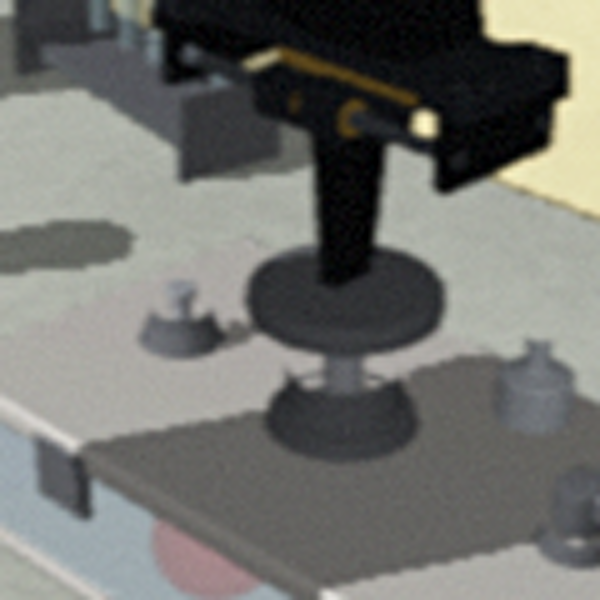

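The side crop shows the fingertip centred above the cap at (345,285). The pin head is at (180,285), which is about 8 mm out.

>>> {"api": "drive_tool", "payload": {
  "commands": [
    {"dx":0,"dy":0,"dz":-7,"yaw":0},
    {"dx":0,"dy":0,"dz":-8,"yaw":0},
    {"dx":0,"dy":0,"dz":-8,"yaw":0},
    {"dx":0,"dy":0,"dz":-5,"yaw":0},
    {"dx":0,"dy":0,"dz":-2,"yaw":0}
  ]
}}

```text
t: 7.78
eef_pos: [538.2, -3.2, 138.2]
tcp_rot: [-3.141, 0.003, 3.139]
ft_force: [-1.1, -2.7, 12.5]
opening: 0.004
```

>>> {"api": "drive_tool", "payload": {
  "commands": [
    {"dx":0,"dy":0,"dz":-1,"yaw":0},
    {"dx":0,"dy":0,"dz":0,"yaw":0},
    {"dx":0,"dy":0,"dz":0,"yaw":0}
  ]
}}

```text
t: 8.03
eef_pos: [538.2, -3.2, 137.8]
tcp_rot: [-3.141, 0.003, 3.139]
ft_force: [-1.1, -1.8, 9.8]
opening: 0.004
```

>>> {"api": "drive_tool", "payload": {
  "commands": [
    {"dx":0,"dy":0,"dz":-1,"yaw":0},
    {"dx":0,"dy":0,"dz":-1,"yaw":0},
    {"dx":0,"dy":0,"dz":0,"yaw":0}
  ]
}}

```text
t: 8.28
eef_pos: [538.3, -3.2, 137.2]
tcp_rot: [-3.141, 0.004, 3.139]
ft_force: [-6.2, -2.2, 26.1]
opening: 0.004
```

>>> {"api": "drive_tool", "payload": {
  "commands": [
    {"dx":0,"dy":0,"dz":8,"yaw":0},
    {"dx":0,"dy":0,"dz":10,"yaw":0},
    {"dx":0,"dy":0,"dz":12,"yaw":0},
    {"dx":0,"dy":0,"dz":6,"yaw":0},
    {"dx":0,"dy":0,"dz":0,"yaw":0}
  ]
}}

```text
t: 8.7
eef_pos: [537.9, -2.8, 171.8]
tcp_rot: [-3.141, 0.002, 3.139]
ft_force: [0.1, 0.1, 0.6]
opening: 0.004
```

```bash
python3 look.py 5|head -3
```

```text
[537.57479429  -2.75663941 170.88874311] [ 0.05449153  0.54822451 -0.52013766]
pin_top 0.59 [319.5, 203.0]
0 [[315.5, 209.8]]
```

View pics/c5.png

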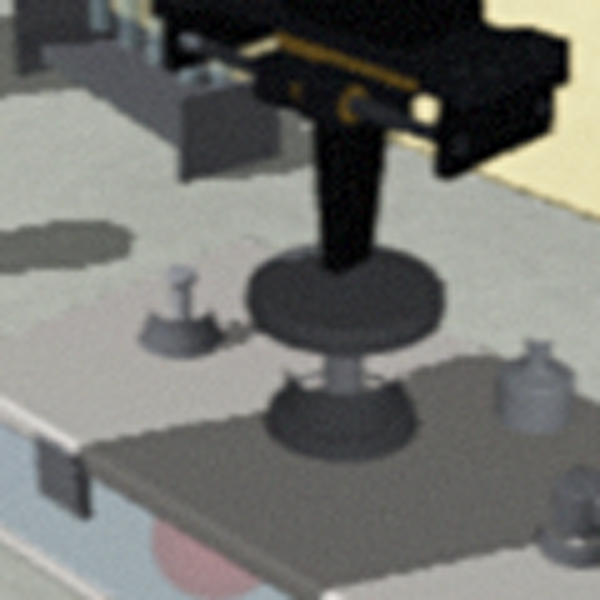

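The stroke was full: z reached 137.2 with 26 N at the stop. The pin head rose to (180,272), about 7 mm. I'll repeat.

>>> {"api": "drive_tool", "payload": {
  "commands": [
    {"dx":0,"dy":0,"dz":-10,"yaw":0},
    {"dx":0,"dy":0,"dz":-10,"yaw":0},
    {"dx":0,"dy":0,"dz":-9,"yaw":0},
    {"dx":0,"dy":0,"dz":-5,"yaw":0},
    {"dx":0,"dy":0,"dz":-2,"yaw":0}
  ]
}}

```text
t: 9.22
eef_pos: [538.2, -2.8, 136.8]
tcp_rot: [-3.141, 0.003, 3.139]
ft_force: [-16.5, 2.2, 70.0]
opening: 0.005
```

>>> {"api": "drive_tool", "payload": {
  "commands": [
    {"dx":0,"dy":0,"dz":0,"yaw":0},
    {"dx":0,"dy":0,"dz":0,"yaw":0}
  ]
}}

```text
t: 9.38
eef_pos: [538.1, -2.8, 137.0]
tcp_rot: [-3.141, 0.003, 3.139]
ft_force: [-10.4, 0.2, 44.3]
opening: 0.003
```

>>> {"api": "drive_tool", "payload": {
  "commands": [
    {"dx":0,"dy":0,"dz":8,"yaw":0},
    {"dx":0,"dy":0,"dz":10,"yaw":0},
    {"dx":0,"dy":0,"dz":12,"yaw":0},
    {"dx":0,"dy":0,"dz":6,"yaw":0},
    {"dx":0,"dy":0,"dz":0,"yaw":0}
  ]
}}

```text
t: 9.8
eef_pos: [537.6, -2.7, 170.5]
tcp_rot: [3.142, 0.0, 3.139]
ft_force: [-0.6, -0.1, 0.3]
opening: 0.008
```

```bash
python3 look.py 6|head -3
```

```text
[537.25869382  -2.71337108 169.83429794] [-1.08805203  0.19686628 -0.59905587]
pin_top 0.39 [318.6, 200.1]
pin_top 0.2 [421.2, 262.1]
```

View pics/c6.png

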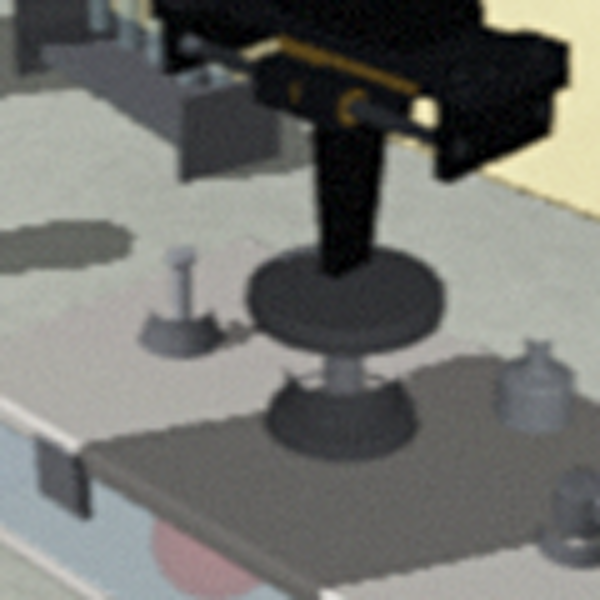

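The pin head is now at (180,253), about 24 mm out. That press peaked at 70 N, so I'll press more gently.

>>> {"api": "drive_tool", "payload": {
  "commands": [
    {"dx":0,"dy":0,"dz":-10,"yaw":0},
    {"dx":0,"dy":0,"dz":-10,"yaw":0},
    {"dx":0,"dy":0,"dz":-7,"yaw":0},
    {"dx":0,"dy":0,"dz":-4,"yaw":0},
    {"dx":0,"dy":0,"dz":-1,"yaw":0}
  ]
}}

```text
t: 10.32
eef_pos: [537.8, -2.8, 137.4]
tcp_rot: [3.141, 0.0, 3.139]
ft_force: [-1.0, -0.1, 12.5]
opening: 0.004
```

>>> {"api": "drive_tool", "payload": {
  "commands": [
    {"dx":0,"dy":0,"dz":-1,"yaw":0},
    {"dx":0,"dy":0,"dz":-1,"yaw":0},
    {"dx":0,"dy":0,"dz":0,"yaw":0}
  ]
}}

```text
t: 10.57
eef_pos: [537.9, -2.8, 137.2]
tcp_rot: [-3.141, 0.002, 3.139]
ft_force: [-4.8, -0.1, 24.0]
opening: 0.007
```

>>> {"api": "drive_tool", "payload": {
  "commands": [
    {"dx":0,"dy":0,"dz":8,"yaw":0},
    {"dx":0,"dy":0,"dz":10,"yaw":0},
    {"dx":0,"dy":0,"dz":11,"yaw":0},
    {"dx":0,"dy":0,"dz":5,"yaw":0},
    {"dx":0,"dy":0,"dz":0,"yaw":0}
  ]
}}

```text
t: 10.98
eef_pos: [537.5, -2.8, 170.3]
tcp_rot: [3.141, -0.0, 3.139]
ft_force: [-0.2, -0.9, -0.3]
opening: -0.0
```

```bash
python3 look.py 7|head -3
```

```text
[537.2138627   -2.7102475  169.70575184] [-0.04981883 -0.31023114 -0.16718978]
pin_top 0.57 [317.6, 194.8]
0 [[315.5, 209.8]]
```

View pics/c7.png

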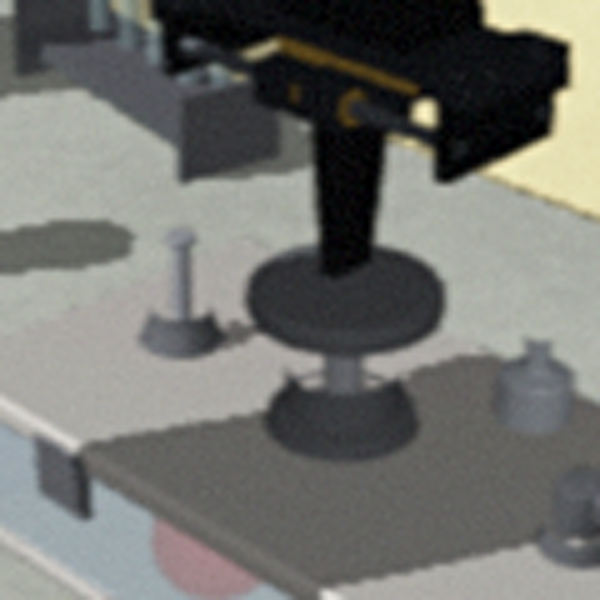

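The pin head is at (180,235), about 34 mm out. Two more strokes to go.

>>> {"api": "drive_tool", "payload": {
  "commands": [
    {"dx":0,"dy":0,"dz":-10,"yaw":0},
    {"dx":0,"dy":0,"dz":-10,"yaw":0},
    {"dx":0,"dy":0,"dz":-7,"yaw":0},
    {"dx":0,"dy":0,"dz":-4,"yaw":0},
    {"dx":0,"dy":0,"dz":-1,"yaw":0}
  ]
}}

```text
t: 11.5
eef_pos: [537.9, -2.8, 137.5]
tcp_rot: [3.141, 0.0, 3.138]
ft_force: [-0.2, 0.1, 11.9]
opening: 0.006
```

>>> {"api": "drive_tool", "payload": {
  "commands": [
    {"dx":0,"dy":0,"dz":-1,"yaw":0},
    {"dx":0,"dy":0,"dz":-1,"yaw":0},
    {"dx":0,"dy":0,"dz":0,"yaw":0}
  ]
}}

```text
t: 11.75
eef_pos: [537.9, -2.8, 137.2]
tcp_rot: [-3.141, 0.002, 3.139]
ft_force: [-4.2, 0.5, 23.2]
opening: 0.007
```

>>> {"api": "drive_tool", "payload": {
  "commands": [
    {"dx":0,"dy":0,"dz":8,"yaw":0},
    {"dx":0,"dy":0,"dz":10,"yaw":0},
    {"dx":0,"dy":0,"dz":11,"yaw":0},
    {"dx":0,"dy":0,"dz":5,"yaw":0},
    {"dx":0,"dy":0,"dz":0,"yaw":0}
  ]
}}

```text
t: 12.17
eef_pos: [537.5, -2.8, 170.4]
tcp_rot: [3.142, 0.0, 3.139]
ft_force: [-0.9, 0.5, -0.2]
opening: 0.004
```

```bash
python3 look.py 8|head -3
```

```text
[537.24407841  -2.73359292 169.7900533 ] [ 0.38379936 -0.73395739  0.55140536]
pin_top 0.6 [317.4, 192.6]
0 [[315.5, 209.8]]
```

View pics/c8.png

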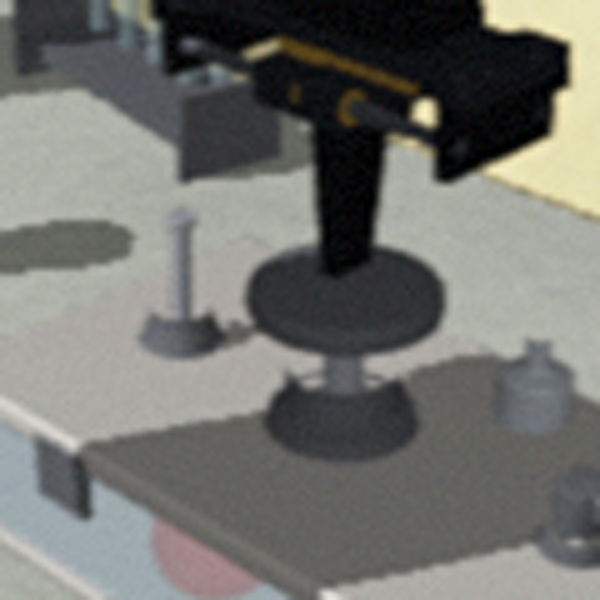

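The head is at (182,214), or (316.4,192.8) in the full picture, about 44 mm out. One more stroke.

>>> {"api": "drive_tool", "payload": {
  "commands": [
    {"dx":0,"dy":0,"dz":-10,"yaw":0},
    {"dx":0,"dy":0,"dz":-10,"yaw":0},
    {"dx":0,"dy":0,"dz":-7,"yaw":0},
    {"dx":0,"dy":0,"dz":-4,"yaw":0},
    {"dx":0,"dy":0,"dz":-1,"yaw":0}
  ]
}}

```text
t: 12.68
eef_pos: [537.9, -2.8, 137.5]
tcp_rot: [3.141, 0.001, 3.139]
ft_force: [-0.3, 0.9, 11.6]
opening: 0.001
```

>>> {"api": "drive_tool", "payload": {
  "commands": [
    {"dx":0,"dy":0,"dz":-1,"yaw":0},
    {"dx":0,"dy":0,"dz":-1,"yaw":0},
    {"dx":0,"dy":0,"dz":0,"yaw":0}
  ]
}}

```text
t: 12.93
eef_pos: [537.9, -2.8, 137.2]
tcp_rot: [-3.141, 0.002, 3.139]
ft_force: [-4.0, 0.6, 22.1]
opening: 0.006
```

>>> {"api": "drive_tool", "payload": {
  "commands": [
    {"dx":0,"dy":0,"dz":8,"yaw":0},
    {"dx":0,"dy":0,"dz":10,"yaw":0},
    {"dx":0,"dy":0,"dz":11,"yaw":0},
    {"dx":0,"dy":0,"dz":15,"yaw":0},
    {"dx":0,"dy":0,"dz":20,"yaw":0}
  ]
}}

```text
t: 13.35
eef_pos: [536.7, -2.7, 198.8]
tcp_rot: [3.141, -0.004, 3.139]
ft_force: [-0.2, -0.6, -0.1]
opening: 0.001
```

```bash
python3 look.py 9
```

```text
[538.26170579  -2.81516857 202.93256054] [ 0.12093639 -0.07464982  3.66847207]
pin_top 0.59 [315.7, 189.0]
pin_top 0.37 [351.8, 268.3]
0 [[315.5, 209.8]]
10 [[315.4, 206.1]]
20 [[315.4, 202.5]]
30 [[315.3, 198.7]]
44 [[315.2, 193.5]]
55 [[315.2, 189.3]]
```

View pics/c9.png

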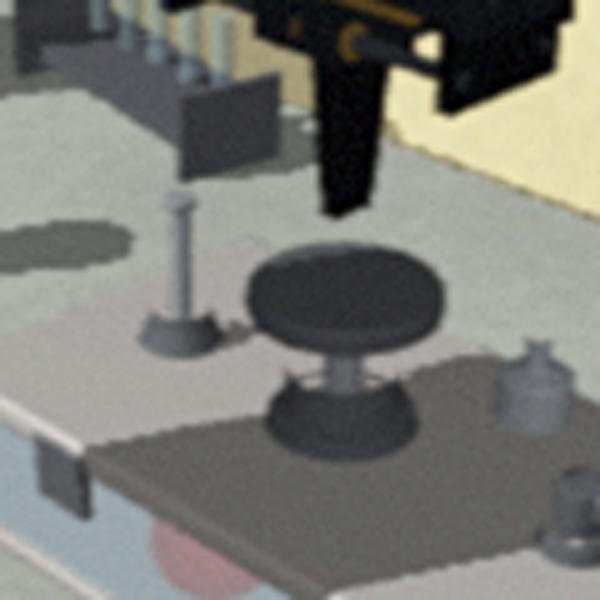

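The head is at (180,197), row 189.4 in the full picture, so the pin is fully out. The plunger is up. I'll lift clear and do a last check.

>>> {"api": "drive_tool", "payload": {
  "commands": [
    {"dx":0,"dy":0,"dz":15,"yaw":0},
    {"dx":0,"dy":0,"dz":15,"yaw":0},
    {"dx":0,"dy":0,"dz":15,"yaw":0},
    {"dx":0,"dy":0,"dz":5,"yaw":0},
    {"dx":0,"dy":0,"dz":0,"yaw":0}
  ]
}}

```text
t: 13.87
eef_pos: [537.7, -2.8, 250.1]
tcp_rot: [3.142, 0.0, 3.139]
ft_force: [-0.1, -0.1, 0.1]
opening: 0.005
```

```bash
python3 look.py 10|head -3; python3 -c "
from h import *
for n in('plunger_top','vent_tip','vent_hinge','probe'):
    r=env.place_of(n,'side')[0];print(n,r['conf'],r['pixel'])"
```

```text
[537.38080511  -2.73512174 249.44897592] [-0.30603848 -0.25702185 -0.02641125]
pin_top 0.58 [316.5, 187.2]
0 [[315.5, 209.8]]
plunger_top 0.77 [349.0, 207.5]
vent_tip 0.86 [421.6, 261.1]
vent_hinge 0.96 [395.8, 249.6]
probe 0.76 [388.5, 233.4]
```

View pics/s10.png

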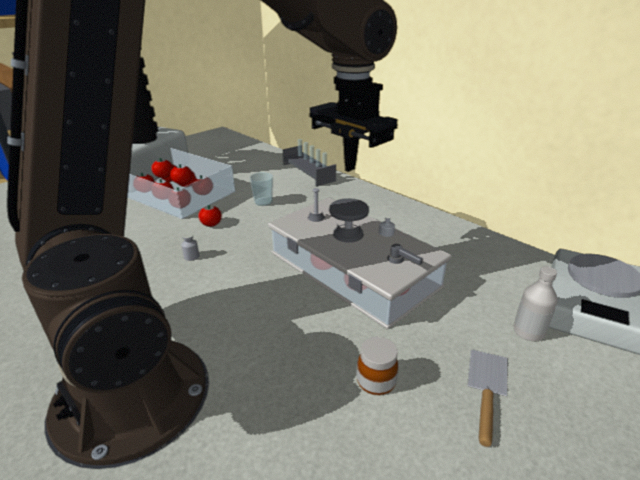

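The pin is out at (316,189), the plunger up at (349,207), and the lever points over the short edge at (421,261). The bystanders stand where they were and the gripper is clear.

```bash
python3 -c "
from cell import env
print(env.job_done())"
```

```text
the job is handed in; nothing more can be done
None
```

The vent is closed, the indicator pin is fully out, and the job is handed in at about 14 s of the 62 s allowed.

- **Vent:** I pushed the lever round with the shut fingertips until the force rose to about 16 N with almost no further travel. In both camera views it then lay along the closed direction, over the short edge of the lid.
- **Pump:** I gave five full strokes, each down to the plunger's stop and right back up. The pin went from about 8 mm to roughly 14, 24, 34, 44 and finally about 54–55 mm.
- **Last picture:** The plunger is up and untouched, with the gripper about 90 mm above it and reading almost no force. The probe and the other things in view stand where they were.

- **High force on one stroke:** On the second stroke the fingertips pressed the plunger's stop with about 70 N. That is under the 120 N wrist limit, and it came through the fingertips rather than the gripper's body. I pressed the later strokes more gently, at about 22–24 N.
- **Vent position reports disagreed:** The networks' vent points differed by up to about 16 mm between the two cameras. I relied on the overlay of the closed direction and the rise in force instead.

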